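Tip plywood bats out of their holders and pack them in a row at the corner fence

ROBOT

A 6-joint arm with a two-finger parallel gripper is mounted at the origin on the work surface. World frame = base frame: x ahead of the robot, y to its left, z up, the work surface at z = 0. Lengths are in m, angles in rad, forces in N, time in s.
With the tool pointing down it reaches from about 0.3 to 0.875 m from the base axis. Payload 6.4 kg.
Tool frame: the origin (TCP) lies at the very end of the fingers, on their centre line; the grasp point (between the pads) lies behind it (manip.hold_point_z is the z of the grasp point in the tool frame, in m); z points along the fingers, y is the line along which they close (so a half turn about z gives the same grasp; the last joint's range is limited). The gripper opens to 88 mm and grips with 3 to 60 N. Pads are 18 mm wide; open, the fingers measure 123 mm over their backs; the gripper's body (75 mm by 187 mm) begins 45 mm behind the grasp point.
Start: joints at [-1.502, 0.181, 1.607, -0, 1.354, -0.206], TCP at [0.156, -0.553, 0.239] pointing down, gripper open.
Joint ranges: [-2.99, 2.99], [-0.89, 2.07], [0.3, 2.58], [-1.14, 4.28], [0, 2.63], [-3.12, 3.12]. Speed limits (rad/s): [2.57, 2.57, 3.01, 3.14, 3.14, 3.14].

INTERFACE

Orientations are given as a unit quaternion [w, x, y, z].
In Python, from station import manip, capture, camera_params gives the robot as it stands. Calls block until the motion is done:
- manip.move_to(position, orientation): joint-space move of the TCP to a pose.
- manip.movel(position, orientation=None, velocity=0.15, threshold=None): straight line of the TCP; orientation=None keeps the orientation; velocity is the mean speed in m/s. With threshold (N) it stops when the force on the tool has changed by that much, and returns True; else False.
- manip.move_joints(angles): joint-space move.
- manip.gripper_open() and manip.gripper_close(grasp_force=None): open the fingers fully, or close them until they stop; grasp_force is the grip in N (None keeps the last).
- manip.dwell(seconds).
- manip.ik(position, orientation): joint angles nearest the present ones, or None.
- manip.get_obs(): the state.
- capture(name): name is "scene" or "top"; returns (picture, depth): 420x560x3 uint8, red, green, blue; 420x560 float32, m along the optical axis (not along the pixel's ray), 0 where there is no reading.
- camera_params(name): a dict with "fx", "fy", "cx", "cy" (pixels), "k1" (the pictures are not rectified: a ray, as slopes to the right and down, at radius r is drawn at 1 + k1 r^2 times it, then the intrinsics apply), "R" (3x3) and "t" (3): a world point X has camera coordinates R X + t. Camera axes: x right, y down, z forward; pixel columns grow to the right and rows downward; lengths in m; the calibration is good to about 2 mm. A picture is of the moment at which its call begins. camera_params takes no time and is no camera call.
A pose or a line that the arm cannot do raises manip.IKError and nothing moves.
- manip.finish_job(): hands the job in; it is judged then, once.
The state is a dict: "time": time; "joints": joint angles; "qd": joint speeds; "joint_torque": joint torques, N m; "position": TCP position; "tool_rot": TCP orientation; "ft_force": force on the tool from outside, world axes, zero at the start; "torque": the same for the moment, N m; "opening": finger opening in m; "grip_force": force on a finger pad.
Only numpy, scipy, OpenCV 4.12 (cv2) and the standard library are available. Lean on these libraries where they do the work, as an engineer would, in place of code of your own. Each camera call takes 0.05 s, during which the arm holds its last target. There are 200 camera calls.

TASK

Get every round plywood bat out of its tipping holder: tip it down into the holder's well so that its edge comes up, and take it by that edge. Lay the bats flat on the table in a row along the long bar of the aluminium fence: push the first one fully home into the corner, touching both bars, then each next one against the long bar and up against the one before, leaving no gaps; leave the bowl, the mug and the jar alone.

Things in the scene. Friction and masses are not known exactly. Their poses are not given: they have to be found in the camera images.
- bat1: round plywood bat, 96 mm diameter, 9 mm thick, about 45 g, with a paler 60 mm spot. Both faces alike. Origin: its middle (half-way through its thickness), z along its axis. It starts flat on the ledge of holder1, its middle 14 to 27 mm behind the ledge's edge; it is wider than most grippers open. Absent in some runs
- bat2: round plywood bat, 96 mm diameter, 9 mm thick, about 45 g, with a paler 60 mm spot. Both faces alike. Origin: its middle (half-way through its thickness), z along its axis. It starts flat on the ledge of holder2, its middle 14 to 27 mm behind the ledge's edge; it is wider than most grippers open. Absent in some runs
- bat3: round plywood bat, 96 mm diameter, 9 mm thick, about 45 g, with a paler 60 mm spot. Both faces alike. Origin: its middle (half-way through its thickness), z along its axis. It starts flat on the ledge of holder3, its middle 14 to 27 mm behind the ledge's edge; it is wider than most grippers open. Absent in some runs
- holder1: fixed blue holder, 152 x 112 mm. Origin: table level, below the straight edge where its ledge ends and its well begins, mid-width; +x runs along the pocket from ledge to well, roughly away from the robot; z up. Pocket 100 mm wide inside. Dark flat ledge: x -80 to 0 mm, 46 mm high. Rear lip at x -80 to -86, 50 mm high. Side walls 55 mm high. (Well: see holder2; tipping: see holder3)
- holder2: same as holder1, same frame. Its well, like that of all holders, lies beyond the ledge: from the ledge's straight edge (x = 0) to a blue wall that slopes from (x 58, height 34 mm) down to (x 34, height 2 mm). Beyond it stands the front wall, x 58 to 66 mm, 57 mm high
- holder3: same as holder1, same frame. All are slippery plastic (friction about 0.3). A bat pushed along +x by its near rim (4 mm of it clears the lip) until its middle is 2 to 5 mm past x = 0 drops into the well; if it hangs, press its far rim down at x about 26. It stays leaning 43 to 57 degrees from level, lower rim by the sloping wall, near rim 30 to 40 mm above the ledge, free to be pinched
- fence: fixed aluminium corner fence, bars 15 mm wide, 16 mm high. Origin: inside corner at table level. Long bar: inner face x = 0, at x 0 to 15, y -15 to 300 mm. Short bar: inner face y = 0, at y 0 to -15, x -110 to 0. The row of bats lies at x < 0, y > 0: a bat home in the corner has its middle at (-48, 48) mm, the next at (-48, 144), the third at (-48, 240)
- dish: small terracotta bowl, 90 mm across, 40 mm tall, loose, beyond the fence; origin at the centre of its foot. To be left alone
- mug: terracotta mug with a handle, 80 mm across, 95 mm tall, loose, beyond the holders; origin at the centre of its foot. To be left alone
- jar: white jar with a red cap, 70 mm across, 85 mm tall, loose; origin at the centre of its foot. To be left alone
Not all that is in view belongs to the job. Leave any orange look-alike of the bat3 alone. What is shaped like the holder2 but turquoise is not meant.

How it is judged:
On the way, in this order (a step that is already met when the one before it is completed fails the run):
1. a bat leans in its holder, tipped into the well with its edge raised (((angle between bat1's own z axis and vertical above 0.6 rad and z of bat1 in the frame of holder1 above 0.015 m and horizontal distance between bat1 and holder1 below 0.05 m) or (angle between bat2's own z axis and vertical above 0.6 rad and z of bat2 in the frame of holder2 above 0.015 m and horizontal distance between bat2 and holder2 below 0.05 m) or (angle between bat3's own z axis and vertical above 0.6 rad and z of bat3 in the frame of holder3 above 0.015 m and horizontal distance between bat3 and holder3 below 0.05 m))), for 0.2 s.
2. a bat lies flat and released in the corner of the fence (((x of bat1 in the frame of fence between -0.054 and -0.044 m and y of bat1 in the frame of fence between 0.042 and 0.054 m and height (world z) of bat1 below 0.009 m and angle between the z axis of bat1 and the z axis of fence, either way round below 0.08 rad) or (x of bat2 in the frame of fence between -0.054 and -0.044 m and y of bat2 in the frame of fence between 0.042 and 0.054 m and height (world z) of bat2 below 0.009 m and angle between the z axis of bat2 and the z axis of fence, either way round below 0.08 rad) or (x of bat3 in the frame of fence between -0.054 and -0.044 m and y of bat3 in the frame of fence between 0.042 and 0.054 m and height (world z) of bat3 below 0.009 m and angle between the z axis of bat3 and the z axis of fence, either way round below 0.08 rad)) and contact force between the fingers and bat1 below 0.1 N and contact force between the fingers and bat2 below 0.1 N and contact force between the fingers and bat3 below 0.1 N), for 0.2 s.
3. a second bat lies against it along the long bar (all of step 2 and ((x of bat1 in the frame of fence between -0.054 and -0.044 m and y of bat1 in the frame of fence between 0.138 and 0.155 m and height (world z) of bat1 below 0.009 m and angle between the z axis of bat1 and the z axis of fence, either way round below 0.08 rad) or (x of bat2 in the frame of fence between -0.054 and -0.044 m and y of bat2 in the frame of fence between 0.138 and 0.155 m and height (world z) of bat2 below 0.009 m and angle between the z axis of bat2 and the z axis of fence, either way round below 0.08 rad) or (x of bat3 in the frame of fence between -0.054 and -0.044 m and y of bat3 in the frame of fence between 0.138 and 0.155 m and height (world z) of bat3 below 0.009 m and angle between the z axis of bat3 and the z axis of fence, either way round below 0.08 rad))), for 0.2 s.
At the end, for the whole second after the job is handed in: Every bat present lies flat on the table, at rest and released, within 6 mm of touching the long bar; one is within 6 mm of touching the short bar, and the others follow it in a row with gaps of at most about 5 mm (all of step 3 and ((x of bat1 in the frame of fence between -0.054 and -0.044 m and y of bat1 in the frame of fence between 0.042 and 0.054 m and height (world z) of bat1 below 0.009 m and angle between the z axis of bat1 and the z axis of fence, either way round below 0.08 rad) or (x of bat1 in the frame of fence between -0.054 and -0.044 m and y of bat1 in the frame of fence between 0.138 and 0.155 m and height (world z) of bat1 below 0.009 m and angle between the z axis of bat1 and the z axis of fence, either way round below 0.08 rad) or (x of bat1 in the frame of fence between -0.054 and -0.044 m and y of bat1 in the frame of fence between 0.234 and 0.256 m and height (world z) of bat1 below 0.009 m and angle between the z axis of bat1 and the z axis of fence, either way round below 0.08 rad)) and ((x of bat2 in the frame of fence between -0.054 and -0.044 m and y of bat2 in the frame of fence between 0.042 and 0.054 m and height (world z) of bat2 below 0.009 m and angle between the z axis of bat2 and the z axis of fence, either way round below 0.08 rad) or (x of bat2 in the frame of fence between -0.054 and -0.044 m and y of bat2 in the frame of fence between 0.138 and 0.155 m and height (world z) of bat2 below 0.009 m and angle between the z axis of bat2 and the z axis of fence, either way round below 0.08 rad) or (x of bat2 in the frame of fence between -0.054 and -0.044 m and y of bat2 in the frame of fence between 0.234 and 0.256 m and height (world z) of bat2 below 0.009 m and angle between the z axis of bat2 and the z axis of fence, either way round below 0.08 rad)) and ((x of bat3 in the frame of fence between -0.054 and -0.044 m and y of bat3 in the frame of fence between 0.042 and 0.054 m and height (world z) of bat3 below 0.009 m and angle between the z axis of bat3 and the z axis of fence, either way round below 0.08 rad) or (x of bat3 in the frame of fence between -0.054 and -0.044 m and y of bat3 in the frame of fence between 0.138 and 0.155 m and height (world z) of bat3 below 0.009 m and angle between the z axis of bat3 and the z axis of fence, either way round below 0.08 rad) or (x of bat3 in the frame of fence between -0.054 and -0.044 m and y of bat3 in the frame of fence between 0.234 and 0.256 m and height (world z) of bat3 below 0.009 m and angle between the z axis of bat3 and the z axis of fence, either way round below 0.08 rad)) and linear speed of each of bat1, bat2, bat3 below 0.02 m/s).
It fails at once if the dish is knocked over or shifted by more than 3 cm (distance of dish from where it was at the start of the episode above 0.03 m or angle between dish's own z axis and vertical above 0.5 rad).
It fails at once if the mug is knocked over or shifted by more than 3 cm (distance of mug from where it was at the start of the episode above 0.03 m or angle between mug's own z axis and vertical above 0.5 rad).
It fails at once if the jar is knocked over or shifted by more than 3 cm (distance of jar from where it was at the start of the episode above 0.03 m or angle between jar's own z axis and vertical above 0.5 rad).
Of bat1, bat2, bat3 only 2 to 3 are there at a start; the rules pass over those that are not, and their reading is None.
At some moment in a run one of bat1, bat2, bat3 may be knocked a few centimetres aside while the robot is not near it.
It also fails if it takes over 210 s, if anything falls off the work surface, if the arm or the gripper's body presses on something with over 40 N, if the wrist force passes 120 N, or if a joint passes its speed limit or range.

## Working session

There is one attempt and no reset: what is moved stays moved. The work goes in short steps, each a Python script; the robot and the scene stay as the last script left them, time stands still between calls to the robot, and variables do not carry over. Pictures are saved under pics/ and viewed, at most 14 in all, crops included, and the job is handed in when it is done.

```bash
ls; mkdir -p pics
cat > h.py <<'E'
import numpy as np, cv2
from station import manip, capture, camera_params
def snap(n,fn=None):
    im,d=capture(n)
    if fn: cv2.imwrite('pics/'+fn,im[...,::-1])
    return im,d
def K(p): return np.array([[p['fx'],0,p['cx']],[0,p['fy'],p['cy']],[0,0,1.]])
def rays(n,uv):
    p=camera_params(n); u=cv2.undistortPoints(np.array(uv,float).reshape(-1,1,2),K(p),np.array([p['k1'],0,0,0.]),None)[:,0]
    # drawn = ray*(1+k1 r^2): same as OpenCV
    R=np.array(p['R']);t=np.array(p['t'])
    return -R.T@t, np.c_[u,np.ones(len(u))]@R
def onplane(n,uv,z):
    o,r=rays(n,uv); return o+r*((z-o[2])/r[:,2])[:,None]
def depthpts(n,uv,d):
    o,r=rays(n,uv); uv=np.array(uv,int).reshape(-1,2); return o+r*d[uv[:,1],uv[:,0]][:,None]
def proj(n,X):
    p=camera_params(n);R=np.array(p['R']);t=np.array(p['t'])
    return cv2.projectPoints(np.array(X,float).reshape(-1,1,3),cv2.Rodrigues(R)[0],t,K(p),np.array([p['k1'],0,0,0.]))[0][:,0]
E
python3 - <<'E'
from h import *
for n in('scene','top'):
    im,d=snap(n,n+'0.png'); p=camera_params(n); print(n,p['k1'],p['fx'],-np.array(p['R']).T@p['t'],np.array(p['R'])[2],(d>0).mean())
    np.savez('pics/%s0.npz'%n,im=im,d=d)
print(manip.hold_point_z, manip.get_obs()['tool_rot'])
E
```

```text
pics
scene 0.02943085824385796 417.0059674039526 [ 1.11670214 -0.70524811  0.73508502] [-0.46191119  0.6888332  -0.55870106] 0.9959523809523809
top -0.05691963864989681 398.64320973601633 [0.42257379 0.09402577 1.09580042] [ 0.15372688  0.00432583 -0.98810391] 0.9959438775510204
-0.0187 [-7.71204222e-04  9.90578657e-01  1.36942792e-01  3.75708885e-05]
```

View pics/scene0.png

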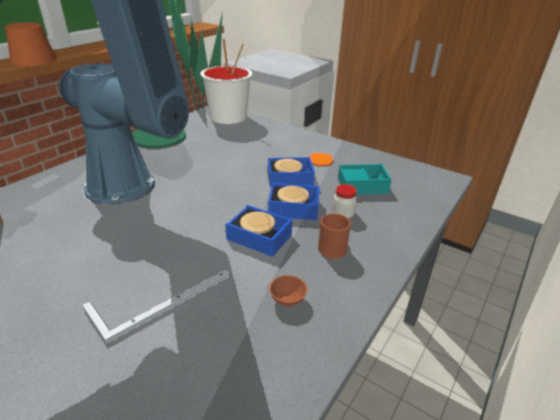

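View pics/top0.png

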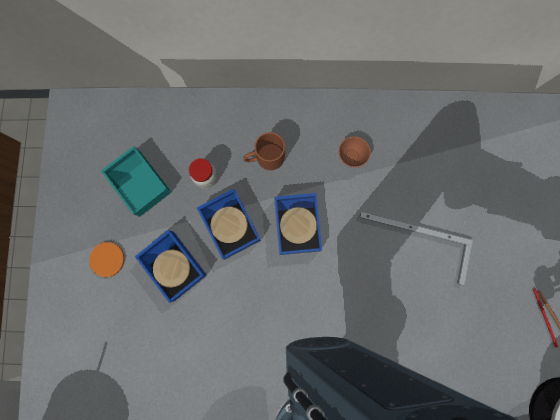

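Top view: wood bats at about (172,268), (228,225) and (298,226) in blue holders. The fence corner is at about (470,240). The decoys are the orange disc (107,259) and the turquoise holder (136,180). Jar is at (202,170), mug at (268,150), bowl at (355,150). I choose the three wood-coloured bats in the blue holders.

```bash
cat > meas.py <<'E'
from h import *
def pts_of(n,mask,d):
    v,u=np.nonzero(mask&(d>0)); return np.c_[u,v],depthpts(n,np.c_[u,v],d)
def holders(im,d,n='top'):
    hsv=cv2.cvtColor(im,cv2.COLOR_RGB2HSV); m=(cv2.inRange(hsv,(108,120,60),(130,255,255))>0)
    k,lab,st,c=cv2.connectedComponentsWithStats(m.astype(np.uint8)); out=[]
    for i in range(1,k):
        if st[i,4]<150: continue
        uv,P=pts_of(n,lab==i,d); Q=P[(P[:,2]>.043)&(P[:,2]<.064)]
        if len(Q)<50: continue
        (cx,cy),(w,h),a=cv2.minAreaRect(Q[:,:2].astype(np.float32)); a=np.radians(a)
        ax=np.array([np.cos(a),np.sin(a)]) if w>h else np.array([-np.sin(a),np.cos(a)])
        if ax[0]<0: ax=-ax
        c0=np.array([cx,cy]); o=c0+ax*.010   # outline x -86..66, middle -10
        s=(Q[:,:2]-o)@ax
        out.append(dict(o=o,ax=ax,size=(w,h),zf=np.median(Q[s>.056,2]),zr=np.median(Q[s<-.078,2]),pix=c[i]))
    return sorted(out,key=lambda r:r['o'][1])
def bats(im,d,z=.0545,n='top'):
    hsv=cv2.cvtColor(im,cv2.COLOR_RGB2HSV); m=cv2.inRange(hsv,(10,50,110),(26,190,255))
    out=[]
    for c in cv2.findContours(m,cv2.RETR_EXTERNAL,cv2.CHAIN_APPROX_NONE)[0]:
        if cv2.contourArea(c)<300: continue
        W=onplane(n,c[:,0].astype(float)+0,z)[:,:2].astype(np.float32)
        e=cv2.fitEllipse(W); mm=np.zeros_like(m); cv2.drawContours(mm,[c],-1,255,-1)
        _,P=pts_of(n,cv2.erode(mm,np.ones((5,5)))>0,d)
        out.append((np.array(e[0]),e[1],np.median(P[:,2]),P[:,2].std(),c[:,0].mean(0)))
    return sorted(out,key=lambda r:r[0][1])
E
python3 - <<'E'
from meas import *
np.set_printoptions(precision=4,suppress=True)
z=np.load('pics/top0.npz'); im,d=z['im'],z['d']
for h in holders(im,d): print({k:np.round(v,4) for k,v in h.items()})
for b in bats(im,d): print(*[np.round(x,4) for x in b])
# fence
uv,P=pts_of('top',np.ones(d.shape,bool),d)
hsv=cv2.cvtColor(im,cv2.COLOR_RGB2HSV); s=hsv[uv[:,1],uv[:,0]]
m=(P[:,2]>.010)&(P[:,2]<.022)&(uv[:,0]>350)&(uv[:,0]<485)&(uv[:,1]>200)&(uv[:,1]<295)
print(m.sum())
for (a,b) in ((0,1),):
    Q=P[m]; U=uv[m]; print(np.median(Q[:,2])); 
    L=Q[U[:,0]<455]; S=Q[U[:,1]>250]
    for T in (L,S):
        vx,vy,x0,y0=cv2.fitLine(T[:,:2].astype(np.float32),cv2.DIST_HUBER,0,.01,.01).ravel(); r=(T[:,:2]-[x0,y0])@[-vy,vx]; print(vx,vy,x0,y0,np.degrees(np.arctan2(vy,vx)),'w',np.percentile(r,[2,98]),'len',np.ptp((T[:,:2]-[x0,y0])@[vx,vy]))
uvm=np.array([[202,170],[268,150],[355,150],[107,259],[136,180]]); print(depthpts('top',uvm,d))
zz=np.c_[-10,-10]
crop=cv2.resize(im[150:310,60:340],None,fx=2.8,fy=2.8); cv2.imwrite('pics/crop.png',crop[...,::-1])
E
```

```text
{'o': array([0.5567, 0.052 ]), 'ax': array([0.9945, 0.1052]), 'size': array([0.1526, 0.1115]), 'zf': np.float64(0.0559), 'zr': np.float64(0.0493), 'pix': array([296.8483, 214.5406])}
{'o': array([0.5536, 0.2399]), 'ax': array([0.8775, 0.4796]), 'size': array([0.1524, 0.1105]), 'zf': np.float64(0.0551), 'zr': np.float64(0.0491), 'pix': array([224.9619, 216.7918])}
{'o': array([0.4379, 0.3921]), 'ax': array([0.7694, 0.6388]), 'size': array([0.1534, 0.1129]), 'zf': np.float64(0.0545), 'zr': np.float64(0.0487), 'pix': array([167.2744, 259.5309])}
[0.5411 0.0504] [0.0927 0.0928] 0.0548 0.0019 [297.91 225.07]
[0.5402 0.233 ] [0.0928 0.0935] 0.0542 0.0019 [228.46 224.54]
[0.4242 0.3801] [0.0927 0.0935] 0.0537 0.0019 [170.8137 268.1078]
[0.4448 0.5538] [0.0903 0.0906] 0.0076 0.002 [106.099  259.4554]
893
0.01605476703340436
0.24215277 0.97023815 0.5448159 -0.2513751 75.98637 w [-0.0078  0.0073] len 0.2657783133347283
0.96777016 -0.25183517 0.43500692 -0.4028439 -14.586135 w [-0.0083  0.0068] len 0.09191497567416736
[[ 0.6794  0.3031  0.0835]
 [ 0.7598  0.1341  0.0045]
 [ 0.7632 -0.1134  0.0035]
 [ 0.4458  0.5705  0.0086]
 [ 0.6603  0.4917  0.0422]]
```

View pics/crop.png

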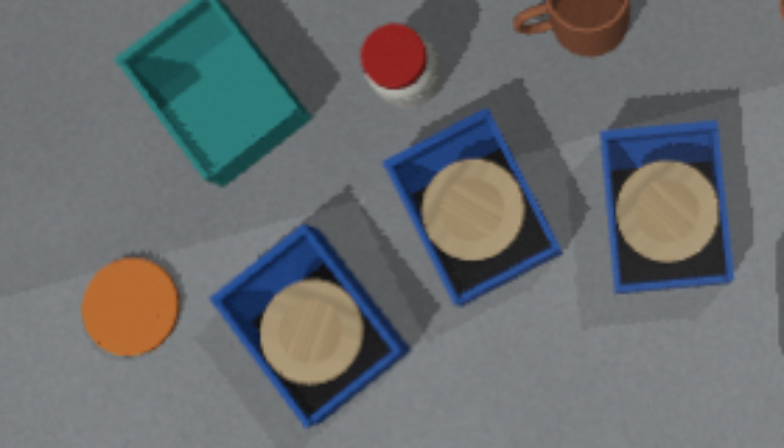

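```bash
cat > act.py <<'E'
from meas import *
from scipy.spatial.transform import Rotation as Ro
np.set_printoptions(precision=4,suppress=True)
z3=lambda p,z:np.array([p[0],p[1],z])
H=[(np.array([.5567,.052]),np.array([.9945,.1052])),(np.array([.5536,.2399]),np.array([.8775,.4796])),(np.array([.4379,.3921]),np.array([.7694,.6388]))]
th=np.radians(75.72); ey=np.array([np.cos(th),np.sin(th)]); ex=np.array([ey[1],-ey[0]])
L0=np.array([.5448,-.2514]); S0=np.array([.4350,-.4028])
C=ex*(L0@ex-.0075)+ey*(S0@ey+.0075)
F=lambda x,y:C+x*ex+y*ey
toF=lambda p:np.array([(p-C)@ex,(p-C)@ey])
def quat(e,t,along=True,s=1):
    """tool leaning by t so that it points down and along e; closing line in the e-z plane (along) or across"""
    e=np.array([e[0],e[1],0]); Z=np.sin(t)*e-np.cos(t)*np.array([0,0,1.])
    Y=s*(np.cos(t)*e+np.sin(t)*np.array([0,0,1.])) if along else s*np.cross([0,0,1.],e)
    q=Ro.from_matrix(np.c_[np.cross(Y,Z),Y,Z]).as_quat(); return q[[3,0,1,2]]
def best(p,e,t,along):
    c=[]
    for s in(1,-1):
        q=quat(e,t,along,s); j=manip.ik(p,q)
        if j is not None: c.append((abs(j[5]),q))
    return min(c,key=lambda a:a[0])[1]
def tip(i,rim=-.063,end=-.050,zz=.052):
    o,e=H[i]; a=o+e*(rim-.022); q=best(z3(a,.1),e,0,False)
    manip.gripper_close(10); manip.move_to(z3(a,.12),q); manip.movel(z3(a,zz),q,.15)
    f=manip.movel(z3(o+e*end,zz),q,.04,threshold=12)
    print('tip stop',f,manip.get_obs()['position'],manip.get_obs()['time'])
def up(dz=.1):
    p=np.array(manip.get_obs()['position']); p[2]+=dz; manip.movel(p,None,.25)
E
python3 - <<'E'
from act import *
print('C',C,[F(-.048,y) for y in(.048,.144,.24)], [toF(h[0]) for h in H])
# feasibility
for i,(o,e) in enumerate(H):
    for t,al,z in((0,False,.052),(0,True,.063),(0,True,.25)):
        q=best(z3(o,z),e,t,al); print(i,t,al,manip.ik(z3(o,z),q)[5])
for y in(.048,.144,.26):
    for t in(0,.6,.7):
        p=z3(F(-.06,y),.06); print(y,t,[manip.ik(p,quat(ex,t,True,s)) for s in(1,-1)])
tip(0); up(.08)
im,d=snap('scene','s1.png'); cv2.imwrite('pics/s1c.png',cv2.resize(im[120:300,180:400],None,fx=3,fy=3)[...,::-1])
E
```

```text
C [ 0.4965 -0.4107] [array([ 0.4618, -0.3524]), array([ 0.4855, -0.2593]), array([ 0.5092, -0.1663])] [array([-0.0558,  0.4633]), array([-0.1052,  0.6446]), array([-0.2548,  0.7636])]
0 0 False 1.3462661385900532
0 0 True -0.22453018820484294
0 0 True -0.22453018820484294
1 0 False 1.2830144581138443
1 0 True -0.28778186868105227
1 0 True -0.28778186868105227
2 0 False 1.4063718561313756
2 0 True -0.1644244706635205
2 0 True -0.1644244706635205
0.048 0 [array([-0.8682,  0.3932,  1.74  , -0.    ,  1.0084, -0.619 ]), array([-0.8682,  0.3932,  1.74  , -0.    ,  1.0084,  2.5226])]
0.048 0.6 [array([-1.1183,  0.2167,  2.1395,  0.9238,  0.571 , -1.6125]), array([-1.1183,  0.2167,  2.1395,  0.9238,  0.571 ,  1.5291])]
0.048 0.7 [array([-1.1682,  0.2285,  2.1888,  1.1748,  0.5885, -1.8916]), array([-1.1682,  0.2285,  2.1888,  1.1748,  0.5885,  1.25  ])]
0.144 0 [array([-0.7163,  0.3356,  1.821 , -0.    ,  0.985 , -0.4671]), array([-0.7163,  0.3356,  1.821 , -0.    ,  0.985 ,  2.6745])]
0.144 0.6 [array([-0.9353,  0.1315,  2.2464,  0.951 ,  0.455 , -1.4938]), array([-0.9353,  0.1315,  2.2464,  0.951 ,  0.455 ,  1.6478])]
0.144 0.7 [array([-0.983 ,  0.1414,  2.3018,  1.2879,  0.4659, -1.8599]), array([-0.983 ,  0.1414,  2.3018,  1.2879,  0.4659,  1.2817])]
0.26 0 [array([-0.5063,  0.3054,  1.8622, -0.    ,  0.974 , -0.2571]), array([-0.5063,  0.3054,  1.8622, -0.    ,  0.974 ,  2.8845])]
0.26 0.6 [array([-0.6405,  0.0816,  2.3043,  0.8579,  0.2886, -1.1651]), array([-0.6405,  0.0816,  2.3043,  0.8579,  0.2886,  1.9765])]
0.26 0.7 [array([-0.6718,  0.0892,  2.364 ,  1.4494,  0.2694, -1.7762]), array([-0.6718,  0.0892,  2.364 ,  1.4494,  0.2694,  1.3654])]
tip stop False [0.5067 0.0468 0.0519] 5.4583
```

View pics/s1c.png

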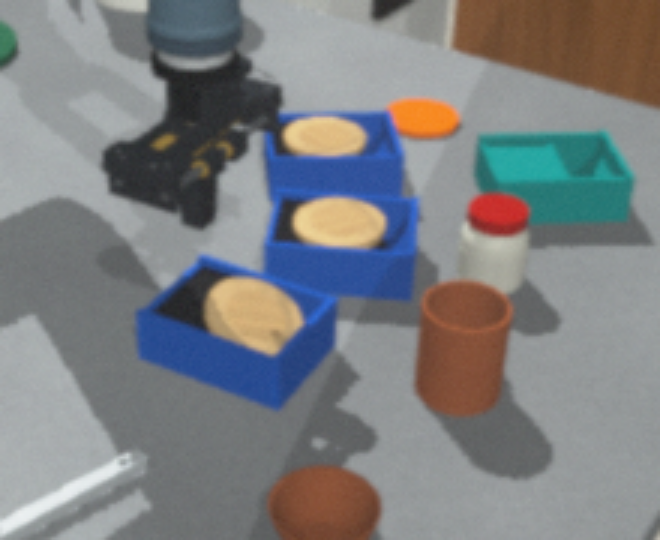

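The crop shows bat1 leaning into its well at about (250,315) with its near edge raised. Next I measure its lean by depth and grasp it.

```bash
cat >> act.py <<'E'
def lean(i,n='scene'):
    im,d=snap(n); hsv=cv2.cvtColor(im,cv2.COLOR_RGB2HSV); m=cv2.inRange(hsv,(8,40,60),(26,200,255))>0
    _,P=pts_of(n,m,d); o,e=H[i]; r=P[:,:2]-o; x=r@e; y=r@[-e[1],e[0]]
    k=(abs(x)<.06)&(abs(y)<.05)&(P[:,2]>.01)&(P[:,2]<.11); Q=np.c_[x,y,P[:,2]][k]
    if len(Q)<30: print('few',len(Q)); return None
    c=Q.mean(0); nrm=np.linalg.svd(Q-c)[2][2]; nrm*=np.sign(nrm[2])
    print('lean',i,len(Q),'tilt',np.degrees(np.arccos(nrm[2])),'n',nrm,'xrange',np.percentile(Q[:,0],[1,99]),'y',np.percentile(Q[:,1],[1,99]),'ztop',np.percentile(Q[:,2],99))
def grasp(i,tx=.008,zz=.063,f=15):
    o,e=H[i]; p=o+e*tx; q=best(z3(p,zz),e,0,True)
    manip.gripper_open(); manip.move_to(z3(p,.17),q)
    s=manip.movel(z3(p,zz),q,.12,threshold=15); print('blocked' if s else 'clear')
    manip.gripper_close(f); b=manip.get_obs(); print('open',b['opening'],b['grip_force'],b['position'],b['time'])
    manip.movel(z3(p,.22),q,.2); b=manip.get_obs(); print('lifted open',b['opening'],b['grip_force'])
E
python3 - <<'E'
from act import *
lean(0)
grasp(0)
im,d=snap('scene'); cv2.imwrite('pics/s2c.png',cv2.resize(im[60:300,180:400],None,fx=2.5,fy=2.5)[...,::-1])
E
```

```text
lean 0 605 tilt 16.62661536745996 n [0.2839 0.0354 0.9582] xrange [-0.0514  0.0439] y [-0.0448  0.0435] ztop 0.06797016321772005
clear
open 0.06606874572551574 15.002192258834839 [0.5545 0.0532 0.0603] 10.3333
lifted open 7.445231986333138e-05 0.0
```

View pics/s2c.png

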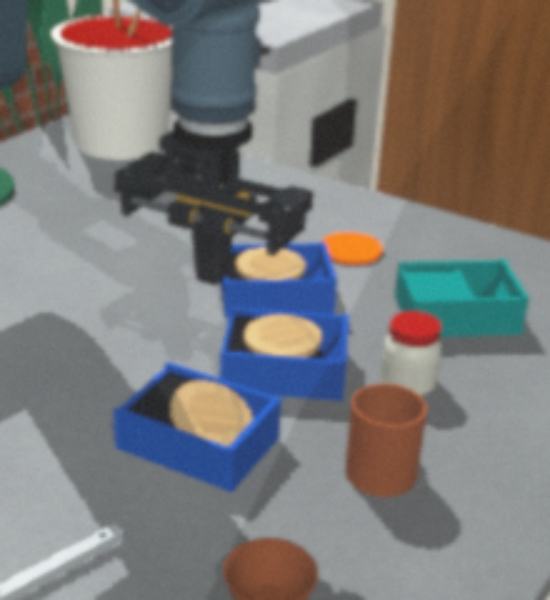

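The bat had only hung at about 17°, not dropped, and the empty grasp went over its top. I measure it again, then press the far rim down at x = 26 mm.

```bash
cat >> act.py <<'E'
def press(i,x=.026,zz=.03):
    o,e=H[i]; p=o+e*x; q=best(z3(p,.1),e,0,False)
    manip.gripper_close(10); manip.move_to(z3(p,.10),q)
    s=manip.movel(z3(p,zz),q,.06,threshold=12); print('press',s,manip.get_obs()['position'][2],manip.get_obs()['time']); up(.09)
E
python3 - <<'E'
from act import *
lean(0); press(0); manip.movel(np.array(manip.get_obs()['position'])+[-.12,0,.05]); lean(0); lean(0,'top')
im,d=snap('scene'); cv2.imwrite('pics/s3c.png',cv2.resize(im[60:300,180:400],None,fx=2.5,fy=2.5)[...,::-1])
E
```

```text
lean 0 607 tilt 18.176814993984085 n [0.3109 0.025  0.9501] xrange [-0.0509  0.0434] y [-0.045   0.0419] ztop 0.06740128560938045
press True 0.04780766533146398 13.825
lean 0 611 tilt 21.579592505647515 n [0.3665 0.0306 0.9299] xrange [-0.0516  0.0418] y [-0.0459  0.0426] ztop 0.07124114018996623
lean 0 300 tilt 27.707427726294263 n [0.4649 0.0031 0.8853] xrange [0.006  0.0492] y [-0.0467  0.0372] ztop 0.054168971860110236
```

View pics/s3c.png

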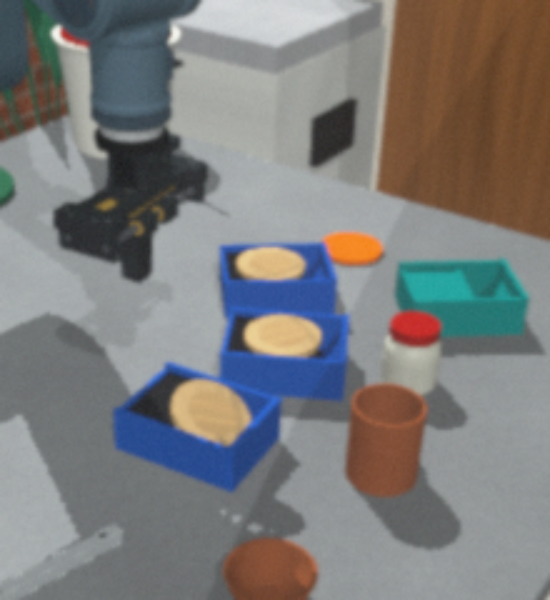

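```bash
sed -i 's/def press(i,x=.026,zz=.03):/def press(i,x=.026,zz=.03,thr=12):/; s/threshold=12); print(.press/threshold=thr); print("press/; s/"press.,s/"press",s/' act.py
python3 - <<'E'
from act import *
press(0,.028,.025,32); manip.movel(np.array(manip.get_obs()['position'])+[-.12,0,.05]); lean(0)
E
```

```text
press True 0.04477056425027729 17.2583
lean 0 597 tilt 26.430238870347356 n [0.4435 0.0377 0.8955] xrange [-0.0543  0.0396] y [-0.0451  0.0411] ztop 0.07311789940159119
```

Run:
```python
from act import *
q=manip.get_obs(); manip.movel(np.array(q['position'])+[-.1,-.1,.1])
a,d1=snap('scene');b,d2=snap('top'); np.savez('pics/k.npz',a=a,d1=d1,b=b,d2=d2)
A=cv2.resize(a[195:260,215:305],(400,289),interpolation=cv2.INTER_CUBIC); B=cv2.resize(b[180:270,255:340],(400,424),interpolation=cv2.INTER_CUBIC)
W=np.zeros((424,800,3),np.uint8); W[:289,:400]=A; W[:,400:]=B; cv2.imwrite('pics/k.png',W[...,::-1])
for n,im,d in(('scene',a,d1),('top',b,d2)):
    hsv=cv2.cvtColor(im,cv2.COLOR_RGB2HSV); m=cv2.inRange(hsv,(8,40,60),(26,200,255))>0
    _,P=pts_of(n,m,d); o,e=H[0]; r=P[:,:2]-o; x=r@e; y=r@[-e[1],e[0]]
    k=(abs(x)<.07)&(abs(y)<.015)
    for lo in np.arange(-.065,.07,.01):
        s=k&(x>=lo)&(x<lo+.01)
        if s.sum()>2: print(n,round(lo+.005,3),s.sum(),np.median(P[s,2]).round(4))
```

```text
scene -0.05 4 0.0444
scene -0.03 13 0.0731
scene -0.02 33 0.0685
scene -0.01 31 0.0615
scene 0.0 33 0.0565
scene 0.01 31 0.0493
scene 0.02 32 0.0431
scene 0.03 36 0.037
scene 0.04 17 0.0316
top -0.03 48 0.0725
top -0.02 41 0.0691
top -0.01 41 0.062
top 0.0 39 0.0562
top 0.01 36 0.0503
top 0.02 40 0.0434
top 0.03 35 0.0372
top 0.04 37 0.0317
top 0.05 12 0.027
```

View pics/k.png

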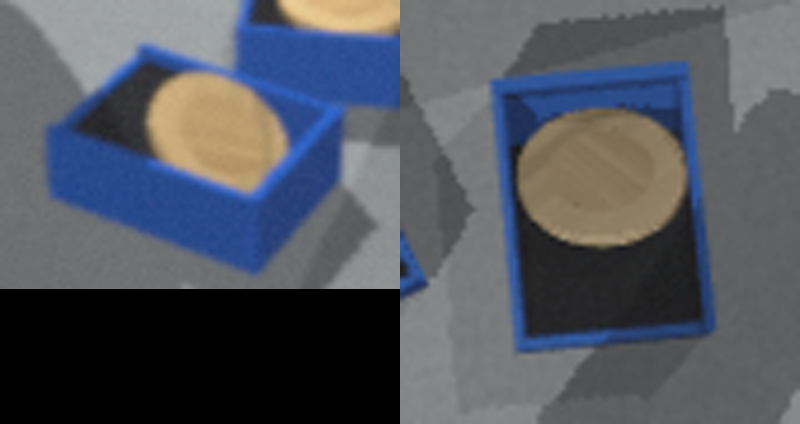

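The bat now leans 32° and spans x = -33 to 52 mm. It jams because the finger's contact point, its near side at x≈19, is too close to the edge. I press farther out.

```bash
cat >> act.py <<'E'
def prof(i,n='top'):
    im,d=snap(n); hsv=cv2.cvtColor(im,cv2.COLOR_RGB2HSV); m=cv2.inRange(hsv,(8,40,60),(26,200,255))>0
    _,P=pts_of(n,m,d); o,e=H[i]; r=P[:,:2]-o; x=r@e; y=r@[-e[1],e[0]]
    k=(x>-.075)&(x<.06)&(abs(y)<.015)&(P[:,2]>.015); x=x[k];z=P[k,2]
    a=np.polyfit(x,z,1); g=abs(z-np.polyval(a,x))<.004; a=np.polyfit(x[g],z[g],1)
    print('prof',i,k.sum(),'tilt',np.degrees(np.arctan(-a[0])),'x',x[g].min(),x[g].max(),'ztop',z[g].max()); return np.degrees(np.arctan(-a[0]))
E
python3 - <<'E'
from act import *
press(0,.040,.028,25); manip.movel(np.array(manip.get_obs()['position'])+[-.15,-.1,.08]); prof(0);print(manip.get_obs()['time'])
E
```

```text
press False 0.02837370116972712 22.9917
prof 0 257 tilt 45.67423320325553 x -0.02655879471035379 0.039079528673194135 ztop 0.08313206283887564
25.0167
```

Run:
```python
from act import *
grasp(0)
im,d=snap('scene'); cv2.imwrite('pics/s4c.png',cv2.resize(im[60:300,180:400],None,fx=2.5,fy=2.5)[...,::-1])
print(manip.get_obs()['time'])
```

```text
clear
open 0.008995941697625652 15.000581229105592 [0.5659 0.0527 0.0639] 29.7583
lifted open 0.008981362710635663 14.999918199609965
30.7417
```

View pics/s4c.png

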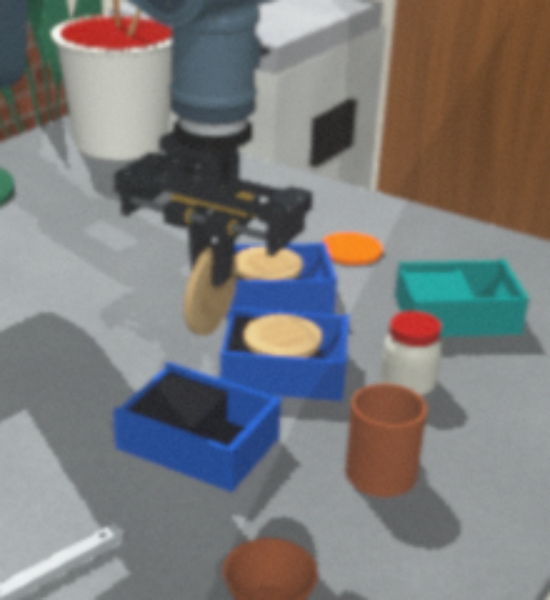

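Bat1 is held vertically, with a 9 mm opening, at about (208,290). Next I measure how far it hangs below the TCP and place it.

```bash
cat >> act.py <<'E'
def hang(i):
    o,e=H[i]; p=np.array(manip.get_obs()['position']); im,d=snap('scene'); hsv=cv2.cvtColor(im,cv2.COLOR_RGB2HSV); m=cv2.inRange(hsv,(8,40,60),(26,200,255))>0
    _,P=pts_of('scene',m,d); r=P[:,:2]-p[:2]; k=(abs(r@e)<.02)&(np.linalg.norm(r,axis=1)<.06)&(P[:,2]>.1)&(P[:,2]<p[2]+.06)
    y=(r@[-e[1],e[0]])[k]; z=P[k,2]; L=p[2]-np.percentile(z,1)
    print('hang',k.sum(),'L',L,'y',np.percentile(y,[1,99])); return L
def place(y,L,t=.6,x=-.018):
    """lower rim at fence x, middle at fence y"""
    T=lambda h:z3(F(x,y)-ex*L*np.sin(t),h+L*np.cos(t)+.0045*np.sin(t))
    q=best(T(.1),ex,t,True); manip.move_to(T(.10),q)
    s=manip.movel(T(-.004),q,.07,threshold=3); b=manip.get_obs(); print('touch',s,b['position']-T(0),b['time'])
    manip.gripper_open(); manip.dwell(.3)
    p=np.array(manip.get_obs()['position']); manip.movel(p+.10*np.r_[-np.sin(t)*ex,np.cos(t)],q,.15)
def see(n='top',z=.009):
    im,d=snap(n); B=[b for b in bats(im,d,z,n)]
    for b in B: print('bat world',b[0],'fence',toF(b[0])*1e3,'ax',np.array(b[1]),'z',b[2],'sd',b[3])
    return im,B
E
python3 - <<'E'
from act import *
L=hang(0)
if .05<L<.085:
    place(.062,L); up(.06); im,B=see(); cv2.imwrite('pics/p1.png',im[...,::-1])
    print(manip.get_obs()['time'],manip.get_obs()['position'])
E
```

```text
hang 476 L 0.05602976204752544 y [-0.0505  0.0423]
touch True [-0.0005  0.0005  0.0022] 33.5583
bat world [ 0.4485 -0.3348] fence [-65.2518  61.7399] ax [0.0923 0.0937] z 0.009638988143815364 sd 0.0020434104289771987
bat world [0.5455 0.2391] fence [-112.8368  641.7708] ax [0.0971 0.0975] z 0.054212082916953674 sd 0.0019746742358269474
bat world [0.4195 0.3923] fence [-272.6827  759.2042] ax [0.0968 0.0977] z 0.0536781229603438 sd 0.001821496064992564
bat world [0.4458 0.5739] fence [-292.0552  941.6629] ax [0.0944 0.0946] z 0.007520687891179656 sd 0.002080673896961399
36.3417 [ 0.4084 -0.3228  0.1924]
```

View pics/p1.png

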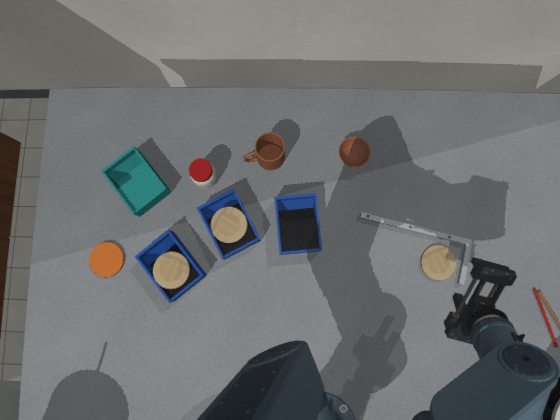

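Bat1 lies flat at (438,262) near the corner, at fence coordinates (-65, 62) mm. Now I push it home.

```bash
cat >> act.py <<'E'
def push(b,ty,thr=6):
    """bat middle at fence coords b (m): push to the long bar, then along it to y=ty"""
    manip.gripper_close(10); q=best(z3(F(-.12,b[1]),.05),ex,0,False)
    for a,e_ in(((b[0]-.048-.009-.014,b[1]),(-.048-.048-.009+.003,b[1])),((-.047,b[1]+.048+.0175+.014),(-.047,ty+.048+.0175-.003))):
        manip.move_to(z3(F(*a),.06),q); manip.movel(z3(F(*a),.0045),q,.12)
        s=manip.movel(z3(F(*e_),.0045),q,.05,threshold=thr); o=manip.get_obs(); print('push',s,toF(o['position'][:2])*1e3)
        p=toF(o['position'][:2]); dd=np.array(a)-np.array(e_); p=p+.008*dd/np.linalg.norm(dd)
        manip.movel(z3(F(*p),.0045),q,.08); up(.06)
E
python3 - <<'E'
from act import *
push((-.065,.062),.048)
o,e=H[1]; manip.move_to(z3(o-e*.13,.15),best(z3(o-e*.13,.15),e,0,False))
im,B=see(); print(manip.get_obs()['time'])
E
```

```text
push True [-104.5079   62.0563]
push False [-47.0984 110.4155]
bat world [ 0.4637 -0.3531] fence [-45.9718  47.7152] ax [0.0925 0.0943] z 0.009621738930954304 sd 0.002007615529635511
bat world [0.5565 0.2405] fence [-102.4735  645.8527] ax [0.0709 0.1038] z 0.05433859980813993 sd 0.0019038265116288662
bat world [0.4193 0.3957] fence [-273.6972  762.4146] ax [0.0884 0.1003] z 0.053797723221853055 sd 0.001883426247039153
bat world [0.4457 0.5737] fence [-292.0333  941.5169] ax [0.0944 0.095 ] z 0.007473175694740819 sd 0.00206960639464319
45.6917
```

```bash
sed -i 's/ty+.048+.0175-.003)/ty+.048+.0175-.008)/' act.py
python3 - <<'E'
from act import *
tip(1,end=-.048); up(.06); press(1,.040,.028,25); manip.movel(np.array(manip.get_obs()['position'])+[-.18,-.15,.05]); prof(1); prof(1,'scene'); print(manip.get_obs()['time'])
E
```

```text
tip stop False [0.5113 0.2168 0.0519] 47.9167
press True 0.04350135650617966 49.8667
prof 1 355 tilt 22.64653368041726 x -0.035704096635763856 0.053313810186048555 ztop 0.07045762760716978
prof 1 152 tilt 22.548645454922234 x -0.03473747697489774 0.051065449818597515 ztop 0.06839123108373202
52.225
```

Run:
```python
from act import *
for k in range(2):
    press(1,.042,.028,40); manip.movel(np.array(manip.get_obs()['position'])+[-.18,-.15,.05])
    if prof(1)>40: break
print(manip.get_obs()['time'])
```

```text
press False 0.027699242929576397 54.775
prof 1 242 tilt 45.201038396093004 x -0.02713951720117326 0.03998826053715496 ztop 0.08213241846275543
57.0833
```

Run:
```python
from act import *
grasp(1)
L=hang(1); b=manip.get_obs()
if .045<L<.085 and b['opening']>.006:
    place(.163,L); up(.06); see(); print(manip.get_obs()['time'])
```

```text
clear
open 0.008869575922466278 15.000494448468089 [0.5624 0.2442 0.0645] 61.8917
lifted open 0.008859825670609582 14.999965113820508
hang 146 L 0.04750512706171581 y [-0.0512  0.0071]
touch True [-0.0006  0.0004  0.0091] 65.8333
bat world [ 0.4782 -0.2369] fence [-60.5841 163.9535] ax [0.0927 0.0939] z 0.009128764135683198 sd 0.0019915243782315842
bat world [0.4196 0.3923] fence [-272.6146  759.2443] ax [0.0972 0.0979] z 0.05378062952754936 sd 0.0018235670072262618
bat world [0.4458 0.5738] fence [-292.02    941.5514] ax [0.0944 0.095 ] z 0.007601963910701892 sd 0.001996342648745471
68.6167
```

Run:
```python
from act import *
push((-.0606,.164),.144)
o,e=H[2]; manip.move_to(z3(o-e*.13,.15),best(z3(o-e*.13,.15),e,0,False)); see()
tip(2,end=-.048); up(.06); press(2,.042,.028,40); manip.movel(np.array(manip.get_obs()['position'])+[-.1,-.22,.05]); prof(2); print(manip.get_obs()['time'])
```

```text
push True [-105.3924  164.0218]
push True [-46.8843 204.5093]
bat world [ 0.4742 -0.3079] fence [-46.986   94.1837] ax [0.0931 0.2088] z 0.009435813249167646 sd 0.002047189226614499
bat world [0.4233 0.3913] fence [-268.785   759.1891] ax [0.0887 0.1005] z 0.05386147875922098 sd 0.0019848533303793246
bat world [0.4456 0.5737] fence [-292.155   941.4115] ax [0.0942 0.095 ] z 0.007602820390137155 sd 0.001964614447743276
tip stop False [0.4007 0.3613 0.0519] 80.25
press True 0.04001937337107184 82.2667
prof 2 340 tilt 28.105117647300723 x -0.035322243910587296 0.0503768224025983 ztop 0.07426665927586695
84.6167
```

Run:
```python
from act import *
t=0
for k in range(3):
    press(2,.043,.028,42); manip.movel(np.array(manip.get_obs()['position'])+[-.1,-.22,.05])
    t=prof(2)
    if t>40: break
if t>40:
    grasp(2); b=manip.get_obs()
    if b['opening']>.006:
        L=max(.05,hang(2)); place(.262,min(L,.062)); up(.06); see()
print(manip.get_obs()['time'])
```

```text
press False 0.028395345470720534 87.1833
prof 2 249 tilt 44.99898994520287 x -0.027228208943089877 0.040411677426341504 ztop 0.0827422898471919
clear
open 0.050139181069391976 15.003783702850342 [0.4378 0.393  0.0629] 93.7917
lifted open 0.000601248997636453 0.0
94.725
```

Run:
```python
from act import *
manip.movel(np.array(manip.get_obs()['position'])+[-.15,-.22,.0])
prof(2); a,_=snap('scene'); b,d=snap('top')
A=cv2.resize(a[140:260,215:335],(400,400)); B=cv2.resize(b[210:320,115:225],(400,400))
cv2.imwrite('pics/g3.png',np.hstack([A,B])[...,::-1]); see()
```

```text
prof 2 211 tilt 50.50583748811243 x -0.023353018901313718 0.034418456978676557 ztop 0.08372805519798732
bat world [ 0.4749 -0.3073] fence [-46.4261  94.8511] ax [0.094  0.2078] z 0.009429292025376235 sd 0.001994033171272803
bat world [0.4388 0.4092] fence [-258.1733  780.2991] ax [0.0495 0.0846] z 0.058874081577522386 sd 0.015065533023025738
bat world [0.4457 0.5737] fence [-292.0814  941.4879] ax [0.0942 0.095 ] z 0.007524608719475578 sd 0.0021044075774382318
```

View pics/g3.png

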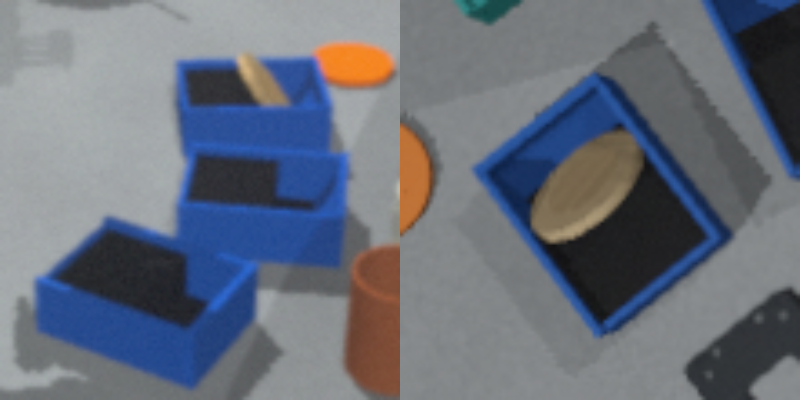

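Bat3 is still in its holder, leaning 50° with its near rim at x = -23 mm. The two placed bats are fine. I retry the grasp.

Run:
```python
from act import *
grasp(2,.006,.065,25); b=manip.get_obs()
if b['opening']>.006:
    L=hang(2); place(.262,min(max(L,.05),.062)); up(.06); see()
print(manip.get_obs()['time'])
```

```text
clear
open 0.008634594220521692 25.000983747595455 [0.4447 0.3972 0.067 ] 101.475
lifted open 0.008698646335270666 25.000038323923945
hang 157 L 0.0531411097621447 y [-0.051   0.0142]
touch True [-0.0008  0.0002  0.007 ] 105.6083
bat world [ 0.4734 -0.3183] fence [-45.1553  83.8692] ax [0.0932 0.1885] z 0.009491358992348098 sd 0.0020464960205698987
bat world [ 0.5013 -0.1355] fence [-63.2596 267.9374] ax [0.0802 0.0958] z 0.009028732090969216 sd 0.00210917052891174
bat world [0.4458 0.5737] fence [-291.9799  941.5135] ax [0.0945 0.0949] z 0.0076019761904901895 sd 0.0020276630030991406
108.3917
```

Run:
```python
from act import *
push((-.063,.266),.240)
p=np.array([.35,.15]); manip.move_to(z3(p,.25),best(z3(p,.25),np.array([1.,0]),0,False))
im,B=see(); cv2.imwrite('pics/f.png',cv2.resize(im[180:310,330:500],(680,520))[...,::-1]); print(manip.get_obs()['time'])
```

```text
push True [-106.3154  265.9951]
push True [-46.9733 300.4838]
bat world [ 0.4865 -0.2594] fence [-47.0038 144.1628] ax [0.0941 0.3133] z 0.009427737476176645 sd 0.002027816491127244
bat world [0.4457 0.5736] fence [-292.0729  941.4001] ax [0.0941 0.095 ] z 0.007651201137778618 sd 0.002035627234960404
118.3333
```

View pics/f.png

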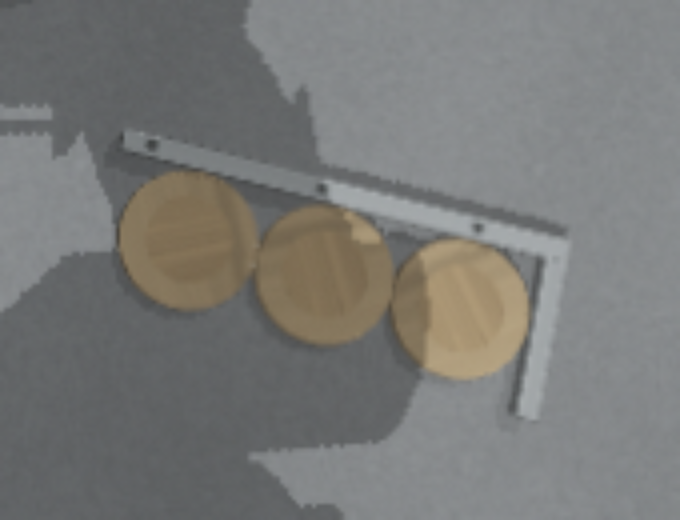

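The three bats lie in a touching row at about (188,240), (325,275) and (460,309) in the crop. I check each middle in numbers before handing in.

Run:
```python
from act import *
im,_=snap('top'); hsv=cv2.cvtColor(im,cv2.COLOR_RGB2HSV); m=cv2.inRange(hsv,(10,50,110),(26,190,255)); m[:,:330]=0
D=cv2.distanceTransform(m,cv2.DIST_L2,5); k,lab,st,c=cv2.connectedComponentsWithStats((D>8).astype(np.uint8))
for i in range(1,k):
    mm=((lab==i)*255).astype(np.uint8); ct=cv2.findContours(mm,cv2.RETR_EXTERNAL,cv2.CHAIN_APPROX_NONE)[0][0][:,0]
    e=cv2.fitEllipse(onplane('top',ct,.009)[:,:2].astype(np.float32)); print(toF(np.array(e[0]))*1e3,e[1])
```

```text
[-48.4753 238.8271] (0.04641422629356384, 0.04967181384563446)
[-47.5315 142.613 ] (0.04790021851658821, 0.04853123053908348)
[-46.0187  46.9612] (0.04762779548764229, 0.04961048439145088)
```

```bash
python3 -c "
from act import *
print(manip.finish_job())"
```

```text
the job is handed in; nothing more can be done
None
```

All three bats were tipped, taken by the edge and laid flat in a touching row from the fence corner, and the job is handed in; my last camera check put every middle within about 2 mm of its target, and no verdict came back.

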